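Clamp a connector hood in its soldering fixture with an L-slot plunger

ROBOT

A 6-joint arm with a two-finger parallel gripper is mounted at the origin on a cart in front of the work surface, level with it; the furniture and walls round the work are solid. World frame = base frame: x ahead of the robot, y to its left, z up, the work surface at z = 0. Lengths are in mm, angles in rad, forces in N, time in s.
With the tool pointing down it reaches from about 300 to 775 mm from the base axis. Payload 14.6 kg.
Tool frame: the origin (TCP) lies between the finger pads; the fingertips stand 19 mm ahead of it and the grasp point (between the pads) is the TCP; z points along the fingers, y is the line along which they close (so a half turn about z gives the same grasp; the last joint's range is limited). The gripper opens to 94 mm and grips with 3 to 60 N. Pads are 16 mm wide; open, the fingers measure 119 mm over their backs; the gripper's body (75 mm by 177 mm) begins 78 mm behind the grasp point.
Start: joints at [-1.307, 0.3, 1.521, -0, 1.321, -0.067], TCP at [178.633, -520.173, 200.846] pointing down, gripper open.
Joint ranges: [-3.03, 3.03], [-0.79, 2.21], [0.23, 2.52], [-1.04, 4.18], [0, 3.07], [-2.55, 2.55]. Speed limits (rad/s): [2.22, 2.22, 2.57, 3.14, 3.14, 3.14].

INTERFACE

Orientations are given as a rotation vector (axis times angle).
In Python, from workcell import robot gives the robot as it stands. Calls block until the motion is done:
- robot.move_ptp(position, orientation): joint-space move of the TCP to a pose.
- robot.line_to(position, orientation=None, velocity=150, threshold=None): straight line of the TCP; orientation=None keeps the orientation; velocity is the mean speed in mm/s. With threshold (N) it stops when the force on the tool has changed by that much, and returns True; else False.
- robot.movej(angles): joint-space move.
- robot.command_gripper(opening, force=None): finger opening in mm; force is the grip in N (None keeps the last); returns when the fingers have stopped.
- robot.sleep(seconds).
- robot.solve_ik(position, orientation): joint angles nearest the present ones, or None.
- robot.read_state(): the state.
- robot.read_camera(name): name is "scene" or "top" or "wrist"; returns the picture (384x512x3 uint8, red, green, blue); there is no depth.
- robot.get_calibration(name): a dict with "fov_y" (degrees; the focal length in pixels is half the picture's height over the tangent of half this angle, whatever the lens; pixels are square), "cx", "cy" (the principal point, pixels), "R" (3x3) and "t" (3): a world point X has camera coordinates R X + t; the wrist camera has in their place "T_tool_cam" (4x4, takes a point from camera to tool coordinates, whose origin is the TCP and whose axes are the flange's). Camera axes: x right, y down, z forward; pixel columns grow to the right and rows downward; lengths in mm; the calibration is good to about 2 mm. A picture is of the moment at which its call begins: read the wrist's pose just before it. get_calibration takes no time and is no camera call.
A pose or a line that the arm cannot do raises robot.IKError and nothing moves.
- robot.sign_off(): hands the job in; it is judged then, once.
Trained networks look in the newest picture that a camera, given by its name, has taken for a name from the list of things; names that differ only in an ending like _2 or _b are one class to them, and where a whole thing is asked for, a point or a joint stands for the part that bears it (a point fixed in the world has none). Each returns a list of dicts, best first, with "conf" (0 to 1); they miss things now and then, are a little off and sometimes report something else, mostly with a low value. They report only what shows in the picture. A call takes as long as a camera call. They do not tell look-alikes from the thing itself.
- robot.recognise(camera, name): "extent" ([left, top, width, height] in pixels, round what is visible of it).
- robot.place_of(camera, name): "centre" ([row, column] in pixels: a listed point, or the origin of a listed thing).
The state is a dict: "t": time; "q": joint angles; "qd": joint speeds; "effort": joint torques, N m; "eef_pos": TCP position; "ee_rot": TCP orientation; "ft_force": force on the tool from outside, world axes, zero at the start; "wrist_torque": the same for the moment, N m; "opening": finger opening in mm; "gripper_force": force on a finger pad.
Only numpy, scipy, OpenCV 4.12 (cv2) and the standard library are available. Lean on these libraries where they do the work, as an engineer would, in place of code of your own. Each camera call takes 0.05 s, during which the arm holds its last target. There are 200 camera calls.

TASK

Get the open connector hood ready for soldering: with a fingertip, push it sideways on the white bed of the fixture until its left side touches both steel dowels. Then clamp it: push the clamp's red handle forward along its slot to the end, so that the rubber pad presses the hood against the fence, and swing the handle down to the right, fully into the short leg of the slot, so that the clamp stays locked when you let go. Only push things, lift nothing, and leave the screwdriver, the tweezers and the other hood half where they lie.

Things in the scene. Friction and masses are not known exactly. Their poses are not given: they have to be found in the camera images.
- fixture: Holding fixture on a blue 176 x 104 mm plate, 10 mm high, fixed to the bench. Origin: centre of its underside; x = clamping direction (away from the operator, towards the fence), y = left, z up. Its white bed: top at z = 24 mm, x from 18 to 68 mm, y from -48 to 48 mm.
- fence (a point): Top middle of the grey fence at the bed's far end: face at fixture x = 70 mm, top at z = 42 mm, 87 mm wide, with a 31 mm wide window in its middle (y = 0) for the D connector.
- dowels (a point): Point midway between the tops of the two steel side dowels, 6 mm diameter, axes at fixture x = 33 and 49 mm, y = 19.2 mm, z from 24 to 42 mm. They locate and square the left side of the hood's body.
- barrel_front (a point): Centre of the clamp barrel's front end. Light grey barrel 33 mm diameter, along fixture x from -75 to -10 mm, axis at y = 0, z = 32 mm, top at z = 49 mm. L-shaped slot in it: a long leg along the top, then at its forward end a short leg round to the right (-y), with a 6 mm sloped lead-in at the inner corner.
- dsub_hood: The work: black open half of a connector hood with a D connector, loose on the bed; 39 mm over the flange, 45 mm long, 12 mm high, about 30 g. Origin on its underside; flange face at own y = -17 mm, cable end at own y = +23, base sides at own x = -16 and +16 (walls taper slightly), flange ends at -19.5 and +19.5 mm. Own -y points roughly to the fence. Starts 9-18 mm right of its place, 8-14 mm short of the fence.
- nest (a point): Point on the bed, at fixture x = 53, y = 0, z = 24 mm, where the hood's origin lies when the hood touches both the dowels and the fence.
- clamp_pad: Rubber-faced pusher pad on the clamp axis ahead of the barrel, 28 mm wide, 15 mm high, 8 mm thick, it does not turn with the handle; origin: centre of its face towards the hood, at fixture x = 6.5 mm when the plunger reads 0. Sprung: it gives up to 9 mm against 4 N plus 1 N per mm.
- handle (a point): Middle of the red handle (15 mm diameter, from 24 to 52 mm off the barrel's axis, the point at 40 mm). It stands upright over the barrel at the start, at fixture x = -56 mm plus the plunger's travel, and moves with plunger and pin.
- clamp_plunger (a joint): How far plunger, handle and pad are pushed forward along the fixture's +x, m. 0 to 0.006 at the start; at about 0.028 the pin lines up with the short leg, at 0.030 it meets the slot's end. Stays by friction (2.5 N), but over the last 5 mm the pad's spring pushes back with up to 9 N, so it creeps back if let go unlocked.
- clamp_pin (a joint): Swing of the handle about the barrel's axis, rad. 0 upright (long leg, play 0.1), positive leaning to the right (-y); about 0.93 at the end of the short leg, where it is locked and stays by itself. It can swing only with the plunger within about 7 mm of the slot's end; the lead-in then draws the plunger home.
- hood_half: Bystander: black flat hood half, 32 x 38 x 7 mm, on the mat right of the fixture; origin under its centre.
- precision_driver: Bystander: thin black screwdriver, 125 mm long, 11 mm thick, on the mat left of the fixture; origin under its middle.
- tweezers: Bystander: steel tweezers, 118 mm long, 8 mm high, on the mat right of the fixture; origin under their middle.
Not all that is in view belongs to the job. Leave any brown or green look-alike of the dsub_hood alone.

How it is judged:
By the outcome, as a careful person would: the job done as asked, in the order asked, and still so for the second after the job is handed in, with the robot touching nothing.
It also fails if it takes over 48 s, if anything falls off the work surface, if the arm or the gripper's body presses on something with over 40 N, if the wrist force passes 120 N, or if a joint passes its speed limit or range.

## Working session

There is one attempt and no reset: what is moved stays moved. The work goes in short steps, each a Python script; the robot and the scene stay as the last script left them, time stands still between calls to the robot, and variables do not carry over. Pictures are saved under pics/ and viewed, at most 13 in all, crops included, and the job is handed in when it is done.

```bash
mkdir -p pics; ls; cat > h.py <<'E'
import numpy as np, cv2
from workcell import robot
from scipy.spatial.transform import Rotation as Rn
def cal(cam, st=None):
    c=robot.get_calibration(cam); f=192/np.tan(np.radians(c["fov_y"])/2)
    K=np.array([[f,0,c["cx"]],[0,f,c["cy"]],[0,0,1.]])
    if "R" in c: return K,np.array(c["R"]),np.array(c["t"])
    T=np.eye(4);T[:3,:3]=Rn.from_rotvec(st["ee_rot"]).as_matrix();T[:3,3]=st["eef_pos"]
    M=np.linalg.inv(T@np.array(c["T_tool_cam"])); return K,M[:3,:3],M[:3,3]
def onplane(C,rc,z):
    K,R,t=C; d=R.T@np.linalg.solve(K,[rc[1],rc[0],1.]); o=-R.T@t
    return o+d*(z-o[2])/d[2]
def proj(C,X):
    K,R,t=C; p=K@(R@np.asarray(X,float)+t); return p[:2]/p[2]   # col,row
def save(im,n): cv2.imwrite("pics/"+n,cv2.cvtColor(im,cv2.COLOR_RGB2BGR))
E
python3 - <<'E'
from h import *
ims=[robot.read_camera(c) for c in("scene","top")]
save(np.vstack([cv2.resize(i,None,fx=1,fy=1) for i in ims])[:, :],"a0.png")
save(cv2.resize(np.hstack(ims),(800,300)),"a.png")
Z={"fence":42,"dowels":42,"barrel_front":32,"dsub_hood":24,"nest":24,"handle":72,"clamp_pad":32,"fixture":0,"hood_half":0,"precision_driver":0,"tweezers":0}
for cam in("scene","top"):
    C=cal(cam); print(cam,-C[1].T@C[2])
    for n,z in Z.items():
        print(n,[(np.round(d["centre"]),round(d["conf"],2),np.round(onplane(C,d["centre"],z)[:2])) for d in robot.place_of(cam,n)[:3]])
print(robot.read_state()["t"])
E
```

```text
pics
scene [308.32619534 509.34051857 732.59430153]
fence [(array([168., 250.]), 0.86, array([617., -93.]))]
dowels [(array([179., 254.]), 0.91, array([594., -65.])), (array([162., 274.]), 0.44, array([ 577., -137.]))]
barrel_front [(array([183., 278.]), 0.62, array([543., -89.]))]
dsub_hood [(array([242., 211.]), 0.79, array([598., 116.])), (array([289., 245.]), 0.76, array([487., 178.])), (array([253., 275.]), 0.69, array([472.,  80.]))]
nest [(array([177., 258.]), 0.96, array([596., -91.]))]
handle [(array([197., 276.]), 0.65, array([516., -15.])), (array([181., 299.]), 0.41, array([492., -79.]))]
clamp_pad [(array([185., 272.]), 0.38, array([553., -76.]))]
fixture [(array([185., 279.]), 0.71, array([ 550., -110.])), (array([194., 275.]), 0.65, array([546., -80.]))]
hood_half [(array([160., 276.]), 0.46, array([ 592., -183.]))]
precision_driver [(array([223., 255.]), 0.59, array([549.,  15.]))]
tweezers []
top [500.19939378  -9.44053693 937.18160923]
fence [(array([181., 294.]), 0.86, array([608., -85.]))]
dowels [(array([196., 283.]), 0.81, array([576., -63.]))]
barrel_front [(array([218., 288.]), 0.59, array([534., -75.]))]
dsub_hood [(array([197., 303.]), 0.85, array([ 577., -106.])), (array([239., 173.]), 0.71, array([491., 157.])), (array([181., 206.]), 0.61, array([609.,  91.]))]
nest [(array([189., 298.]), 0.75, array([593., -95.]))]
handle [(array([240., 289.]), 0.55, array([489., -73.]))]
clamp_pad [(array([206., 294.]), 0.48, array([557., -87.]))]
fixture [(array([215., 289.]), 0.86, array([542., -79.]))]
hood_half [(array([190., 345.]), 0.7, array([ 594., -196.]))]
precision_driver [(array([214., 248.]), 0.75, array([543.,   6.]))]
tweezers [(array([246., 339.]), 0.67, array([ 477., -181.]))]
1.2
```

```bash
python3 - <<'E'
import cv2,numpy as np
a=cv2.imread("pics/a0.png"); 
l=cv2.resize(a[384+130:384+290,150:380],(400,278),interpolation=cv2.INTER_CUBIC)
full=cv2.resize(a[384:],(400,300))
s=cv2.resize(a[130:300,190:330],(400,486),interpolation=cv2.INTER_CUBIC)
cv=np.zeros((578,800,3),np.uint8);cv[:278,:400]=l;cv[278:578,:400]=full;cv[:486,400:]=s
cv2.imwrite("pics/b.png",cv)
E
```

```text
(no output)
```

View pics/b.png

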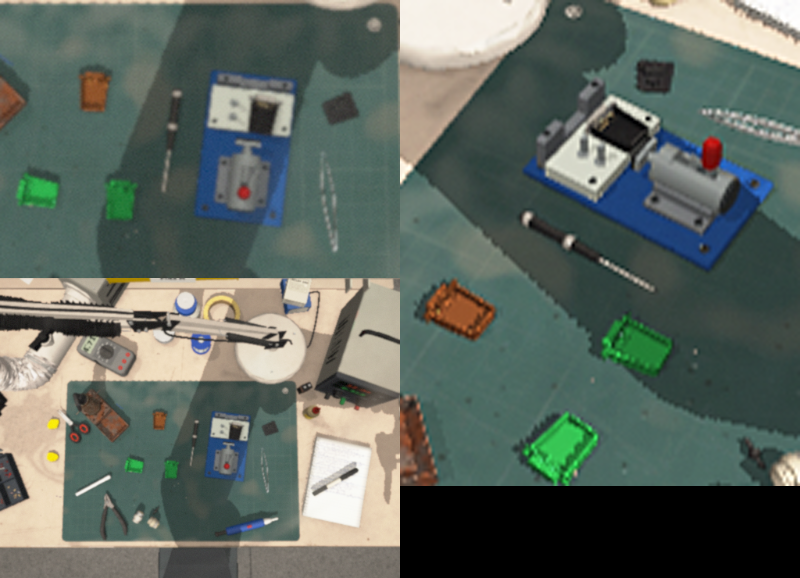

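The candidates are: black hood on the white bed (top view row 197, col 303), green hoods (239,173 and 240,220), brown hoods (181,206 and the left edge), and the flat black half on the mat (190,345). I choose the black open one on the bed. Next is a close look with the wrist camera.

```bash
cat >> h.py <<'E'
from scipy.optimize import least_squares
FP={"fence":(70,0,42),"dowels":(41,19.2,42),"barrel_front":(-10,0,32),"nest":(53,0,24),"fixture":(0,0,0)}
def fitfix(obs):  # obs: list of (C,name,rc,w)
    def X(p,q): c,s=np.cos(p[2]),np.sin(p[2]); return [p[0]+c*q[0]-s*q[1],p[1]+s*q[0]+c*q[1],q[2]]
    def r(p): return np.concatenate([(proj(C,X(p,FP[n]))-np.array(rc)[::-1])*w for C,n,rc,w in obs])
    s=least_squares(r,[542,-79,-0.1],loss="soft_l1"); return s.x,r(s.x)
def down(yaw): # tool z down, tool y horizontal along world angle yaw+90deg (tool x at yaw)... x=(c,s,0), y=(s,-c,0)
    c,s=np.cos(yaw),np.sin(yaw); return Rn.from_matrix(np.array([[c,s,0],[s,-c,0],[0,0,-1.]])).as_rotvec()
E
python3 - <<'E'
from h import *
s=robot.read_state(); print(s["ee_rot"],Rn.from_rotvec(s["ee_rot"]).as_matrix().round(2).tolist()); print(np.round(robot.get_calibration("wrist")["T_tool_cam"],2))
for yaw in (-.1,np.pi-.1,-.1+np.pi/4,-.1-np.pi/4, -.1+3*np.pi/4,-.1-3*np.pi/4):
    q=robot.solve_ik([542,-79,270],down(yaw)); print(round(yaw,2),None if q is None else np.round(q,2))
E
```

```text
[-3.09870897e+00 -5.17248518e-01  9.62885716e-06] [[0.95, 0.32, -0.0], [0.32, -0.95, 0.0], [-0.0, -0.0, -1.0]]
[[   0.     -0.97   -0.26   77.12]
 [   1.     -0.      0.      0.65]
 [  -0.     -0.26    0.97 -182.63]
 [   0.      0.      0.      1.  ]]
-0.1 [-0.21  0.25  1.42 -0.    1.47  1.46]
3.04 [-0.21  0.25  1.42  0.    1.47 -1.68]
0.69 [-0.21  0.25  1.42  0.    1.47  0.67]
-0.89 [-0.21  0.25  1.42 -0.    1.47  2.24]
2.26 [-0.21  0.25  1.42 -0.    1.47 -0.9 ]
-2.46 [-0.21  0.25  1.42  0.    1.47 -2.47]
```

```bash
python3 - <<'E'
from h import *
robot.move_ptp([560,-85,190],down(-.1))
robot.command_gripper(0)
st=robot.read_state(); im=robot.read_camera("wrist"); C=cal("wrist",st); save(im,"w1.png")
import pickle
obs=[]
for n in FP:
    d=robot.place_of("wrist",n); print(n,[(np.round(k["centre"],1),round(k["conf"],2)) for k in d[:2]])
    if d and n!="fixture": obs.append((C,n,d[0]["centre"],1.))
C2={c:cal(c) for c in("top","scene")}
p,r=fitfix(obs); print("wrist fit",p.round(3),r.round(1))
for n in("dsub_hood","handle","clamp_pad"):
    for k in robot.place_of("wrist",n)[:3]:
        X=onplane(C,k["centre"],{"dsub_hood":24,"handle":72,"clamp_pad":32}[n]); c,s=np.cos(p[2]),np.sin(p[2]); d=X[:2]-p[:2]
        print(n,np.round(k["centre"],1),round(k["conf"],2),X.round(1),"fix",np.round([c*d[0]+s*d[1],-s*d[0]+c*d[1]],1))
v=im.copy()
def W(q): c,s=np.cos(p[2]),np.sin(p[2]); return [p[0]+c*q[0]-s*q[1],p[1]+s*q[0]+c*q[1],q[2]]
for q in [(x,y,10) for x in(-88,88) for y in(-52,52)]+[(33,19.2,42),(49,19.2,42),(53,0,24),(18,48,24),(18,-48,24),(-10,0,48.5)]:
    cv2.drawMarker(v,tuple(int(a) for a in proj(C,W(q))),(255,0,255),cv2.MARKER_CROSS,8,1)
save(cv2.resize(v,(800,600)),"w1v.png"); print(robot.read_state()["t"],st["eef_pos"])
E
```

```text
fence [(array([132.8, 249.6]), 0.78), (array([162.7, 231. ]), 0.48)]
dowels [(array([159.3, 230. ]), 0.8)]
barrel_front [(array([204., 248.]), 0.93)]
nest [(array([146.3, 250. ]), 0.91), (array([227.3, 329.2]), 0.24)]
fixture [(array([188.3, 246.2]), 0.63)]
wrist fit [ 5.4577e+02 -8.2594e+01 -1.2600e-01] [ 0.   0.   1.2  0.2 -0.2 -1.7 -0.8  0.7]
dsub_hood [245.9  65.5] 0.94 [500.  149.1  24. ] fix [-74.5 224.1]
dsub_hood [242.  139.4] 0.7 [496.   57.1  24. ] fix [-66.9 132.3]
dsub_hood [162.  260.5] 0.63 [ 580.  -100.4   24. ] fix [ 36.2 -13.4]
clamp_pad [189.8 247.2] 0.5 [550.8 -82.2  32. ] fix [5.  1.1]
5.1417 [559.99269009 -84.98355514 189.98391101]
```

View pics/w1v.png

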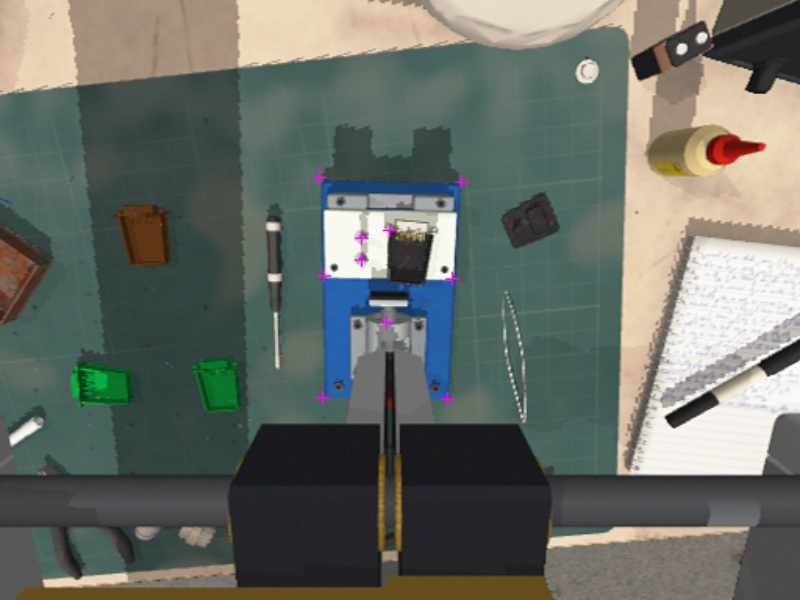

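```bash
python3 - <<'E'
from h import *
im=cv2.cvtColor(cv2.imread("pics/w1.png"),cv2.COLOR_BGR2RGB)
C=cal("wrist",dict(robot.read_state()))
hsv=cv2.cvtColor(im,cv2.COLOR_RGB2HSV); m=cv2.inRange(hsv,(105,130,40),(125,255,255)); m[:, :195]=0;m[:,305:]=0;m[265:]=0
n,l,s,_=cv2.connectedComponentsWithStats(m); 
m=np.isin(l,[i for i in range(1,n) if s[i,4]>40]).astype(np.uint8)
pts=np.argwhere(m)[:,::-1]; hull=cv2.convexHull(pts.astype(np.int32)); H=np.zeros(m.shape,np.uint8); cv2.fillConvexPoly(H,hull,1)
edges=[]
for row in range(125,235,4):
    c=np.flatnonzero(H[row]); edges+= [(c[0]-.5,row,0),(c[-1]+.5,row,1)]
for col in range(215,285,5):
    r=np.flatnonzero(H[:,col]); edges.append((col,r[0]-.5,2))
def W(p,q): c,s=np.cos(p[2]),np.sin(p[2]); return [p[0]+c*q[0]-s*q[1],p[1]+s*q[0]+c*q[1],q[2]]
cor={0:((88,52,10),(-88,52,10)),1:((88,-52,10),(-88,-52,10)),2:((88,52,10),(88,-52,10))}
def res(p):
    o=[]
    for u,v,k in edges:
        a,b=[proj(C,W(p,q)) for q in cor[k]]; d=(b-a)/np.linalg.norm(b-a); o.append(d[0]*(v-a[1])-d[1]*(u-a[0]))
    return o
s=least_squares(res,[545,-82,-.12],loss="soft_l1"); p=s.x; print(p.round(4),np.abs(res(p)).mean().round(2))
v=cv2.resize(im[110:200,195:300],None,fx=6.5,fy=6.5,interpolation=cv2.INTER_CUBIC)
for q in [(33,19.2,42),(49,19.2,42),(53,0,24),(18,48,24),(18,-48,24),(68,48,24),(68,-48,24),(70,15.5,42),(70,-15.5,42)]:
    a=(proj(C,W(p,q))-[195,110])*6.5; cv2.drawMarker(v,tuple(int(i) for i in a),(255,0,255),cv2.MARKER_CROSS,14,1)
save(v,"w1c.png"); np.save("fix.npy",p)
for c0 in("top",):
    Ct=cal(c0); 
    for n,rc in {"fence":(181,294),"dowels":(196,283),"barrel_front":(218,288),"nest":(189,298)}.items(): print(n,proj(Ct,W(p,FP[n])).round(1),rc[::-1])
E
```

```text
[ 5.448423e+02 -8.296660e+01 -1.212000e-01] 0.26
fence [296.7 177.4] (294, 181)
dowels [285.5 190.6] (283, 196)
barrel_front [291.8 217.3] (288, 218)
nest [295.  186.8] (298, 189)
```

View pics/w1c.png

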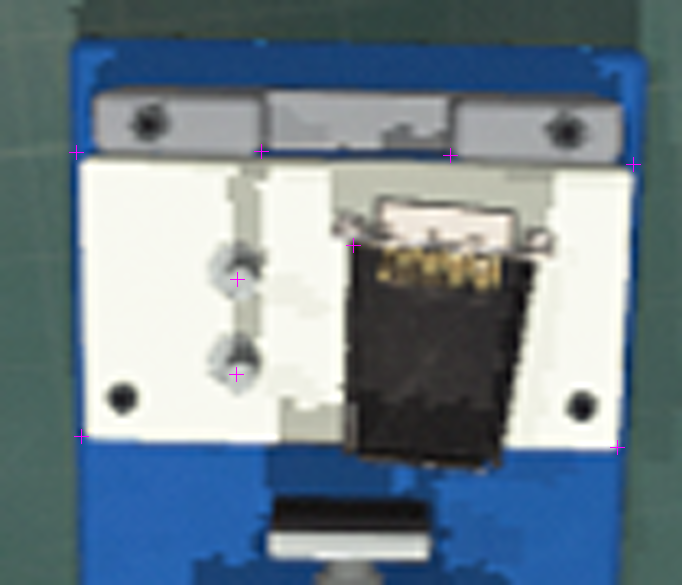

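```bash
cat >> h.py <<'E'
p=np.load("fix.npy")
def F(x,y,z): c,s=np.cos(p[2]),np.sin(p[2]); return [p[0]+c*x-s*y,p[1]+s*x+c*y,z]
def invF(X): c,s=np.cos(p[2]),np.sin(p[2]); a,b=X[0]-p[0],X[1]-p[1]; return np.round([c*a+s*b,-s*a+c*b,X[2]],1)
def rep(tag):
    s=robot.read_state(); f=s["ft_force"]; c,n=np.cos(p[2]),np.sin(p[2])
    print(tag,round(s["t"],2),invF(s["eef_pos"]),"F",np.round([c*f[0]+n*f[1],-n*f[0]+c*f[1],f[2]],1))
E
python3 - <<'E'
from h import *
o=down(p[2])
robot.line_to(F(39,-54,110),o,velocity=200)
print(robot.line_to(F(39,-54,47.5),velocity=100,threshold=4)); rep("down")
robot.line_to(F(39,-42,47.5),velocity=60,threshold=3); rep("near")
print(robot.line_to(F(39,-24,47.5),velocity=20,threshold=4)); rep("push")
robot.sleep(.1); rep("hold")
robot.line_to(F(39,-50,47.5),velocity=100)
robot.line_to(F(39,-50,110),velocity=150)
robot.line_to(F(10,-10,190),velocity=200)
st=robot.read_state(); im=robot.read_camera("wrist"); C=cal("wrist",st)
u,v=proj(C,F(43,0,24)).astype(int); print(u,v)
a=im[max(0,v-50):v+50,u-65:u+65]; save(cv2.resize(a,None,fx=6,fy=6,interpolation=cv2.INTER_CUBIC),"w2c.png"); rep("end")
for k in robot.place_of("wrist","handle")[:2]: print(k, invF(onplane(C,k["centre"],72)))
for k in robot.place_of("wrist","dsub_hood")[:3]: print(k, invF(onplane(C,k["centre"],24)))
E
```

```text
False
down 6.57 [ 39.4 -54.   48.2] F [ 0.1  0.3 -0.5]
near 6.92 [ 39.1 -41.5  47.8] F [-0.3  0.4 -0.5]
False
push 7.97 [ 39.  -24.1  47.5] F [-0.2  0.1  0.3]
hold 8.07 [ 39.  -24.1  47.5] F [ 0.4 -0.1  0.3]
239 151
end 9.71 [  9.7 -10.4 188.2] F [0.1 0.6 0. ]
{'centre': [125.5, 237.9], 'conf': 0.19} [74.1  0.2 72. ]
{'centre': [246.2, 61.9], 'conf': 0.9} [-73.4 220.4  24. ]
{'centre': [244.0, 136.3], 'conf': 0.82} [-70.5 128.4  24. ]
{'centre': [149.3, 84.7], 'conf': 0.72} [ 45.7 175.5  24. ]
```

View pics/w2c.png

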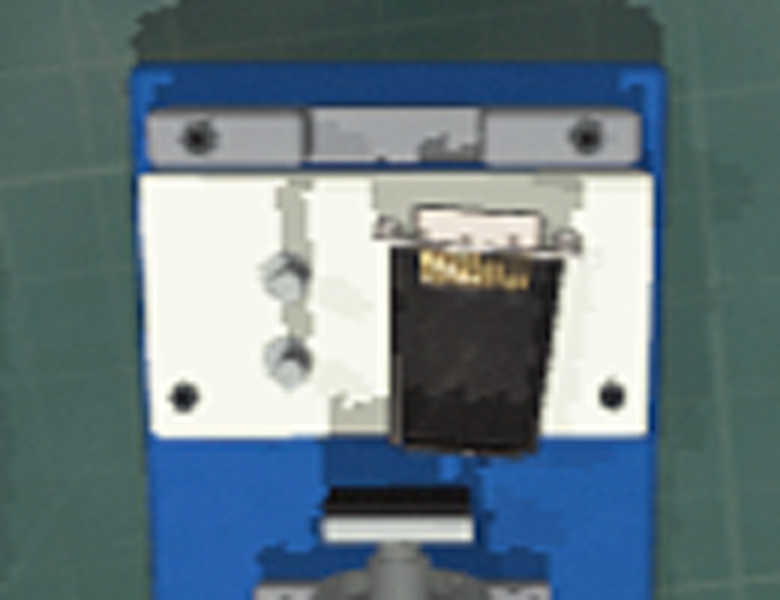

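The hood stayed where it was: its left side is still about 17 px from the dowels and the push read no force. I'll look at the fingertip from the side at the same pose.

```bash
python3 - <<'E'
from h import *
robot.line_to(F(39,-50,110),velocity=200)
robot.line_to(F(39,-50,47.5),velocity=150,threshold=4)
robot.line_to(F(39,-30,47.5),velocity=60,threshold=4); rep("p")
out=[]
for cam in("scene","top"):
    im=robot.read_camera(cam); C=cal(cam); u,v=proj(C,F(41,-15,40)).astype(int)
    t=proj(C,F(39,-30,28.5)); print(cam,u,v,t)
    a=cv2.resize(im[v-35:v+35,u-35:u+35],(400,400),interpolation=cv2.INTER_CUBIC)
    cv2.drawMarker(a,tuple(int(i) for i in (t-[u-35,v-35])*400/70),(255,0,255),0,12,1); out.append(a)
save(np.hstack(out),"s3.png"); print(robot.read_state()["opening"])
E
```

```text
p 11.47 [ 39.1 -29.6  47.7] F [ 0.3  0.3 -0.2]
scene 265 170 [269.06583101 170.39987129]
top 302 192 [309.04747006 195.12021055]
0.6784112185543196
```

View pics/s3.png

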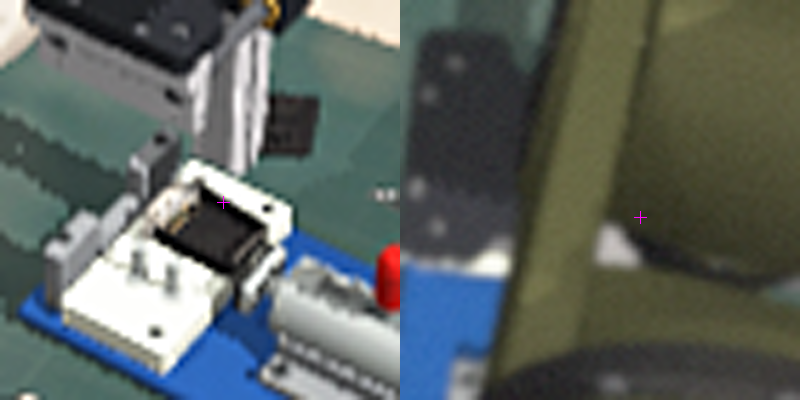

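```bash
python3 - <<'E'
from h import *
im=robot.read_camera("scene"); C=cal("scene"); u,v=proj(C,F(41,-15,40)).astype(int); S=9
a=cv2.resize(im[v-38:v+28,u-40:u+40],None,fx=S,fy=S,interpolation=cv2.INTER_CUBIC)
P=lambda q: tuple(int(i) for i in (proj(C,F(*q))-[u-40,v-38])*S)
def poly(pts,col): cv2.polylines(a,[np.array([P(q) for q in pts])],True,col,1)
poly([(18,-48,24),(68,-48,24),(68,48,24),(18,48,24)],(255,0,255))
for z in(28.5,60): poly([(31,-42.5,z),(47,-42.5,z),(47,-17.5,z),(31,-17.5,z)],(255,255,0))
for x in(33,49): cv2.line(a,P((x,19.2,24)),P((x,19.2,42)),(255,0,0),1)
poly([(70,15.5,42),(70,43.5,42),(70,43.5,24),(70,15.5,24)],(0,255,255))
save(a,"s4.png"); print(robot.read_state()["t"])
st=robot.read_state(); print(np.round(st["q"],3))
E
```

```text
11.625
[-0.262  0.555  1.539 -0.     1.048  1.43 ]
```

View pics/s4.png

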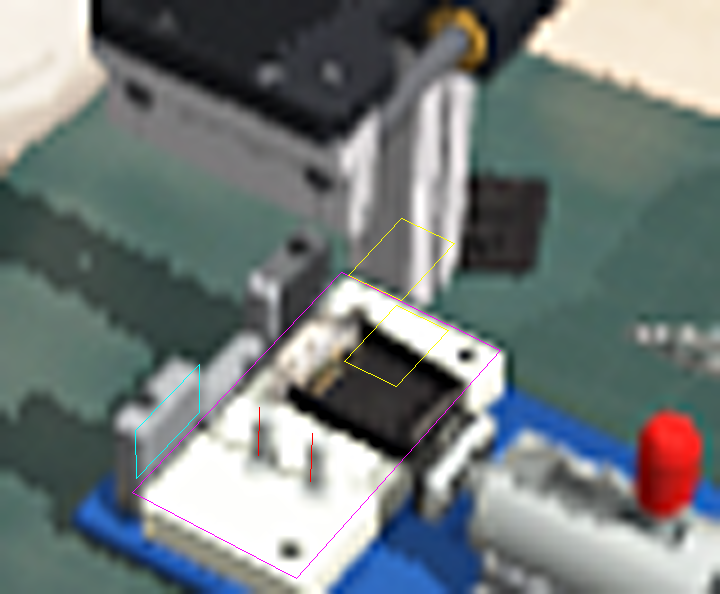

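```bash
python3 - <<'E'
from h import *
C=cal("scene"); u,v=265,170
P=lambda q: ((proj(C,F(*q))-[u-40,v-38])*9).round()
for q in [(76.5,58.5,126),(1.5,58.5,126),(76.5,58.5,200),(31,-17.5,28.5),(31,-17.5,60),(31,-17.5,126),(31,-17.5,24),(31,-55,28.5),(31,-62,28.5)]: print(q,P(q))
c=robot.get_calibration("wrist"); T=np.array(c["T_tool_cam"]); K=cal("top")[0]; f=192/np.tan(np.radians(c["fov_y"])/2); Ti=np.linalg.inv(T)
for q in [(0,0,19),(8,0,19),(8,12.5,19),(-8,12.5,19),(8,-12.5,19),(0,0,0),(0,12.5,0),(0,0,-20)]:
    X=Ti@np.array([*q,1]); print(q,(np.array([f*X[0]/X[2]+c["cx"],f*X[1]/X[2]+c["cy"]])*800/512).round())
E
```

```text
(76.5, 58.5, 126) [ 72. 212.]
(1.5, 58.5, 126) [341. 345.]
(76.5, 58.5, 200) [ 63. -35.]
(31, -17.5, 28.5) [396. 387.]
(31, -17.5, 60) [402. 301.]
(31, -17.5, 126) [413. 106.]
(31, -17.5, 24) [396. 399.]
(31, -55, 28.5) [473. 302.]
(31, -62, 28.5) [487. 287.]
(0, 0, 19) [389. 353.]
(8, 0, 19) [389. 336.]
(8, 12.5, 19) [417. 336.]
(-8, 12.5, 19) [416. 369.]
(8, -12.5, 19) [361. 336.]
(0, 0, 0) [389. 369.]
(0, 12.5, 0) [419. 369.]
(0, 0, -20) [388. 390.]
```

```bash
python3 - <<'E'
from h import *
st=robot.read_state(); im=robot.read_camera("wrist"); C=cal("wrist",st); obs=[]
for n in FP:
    d=robot.place_of("wrist",n)
    if d: print(n,np.round(d[0]["centre"][::-1]),round(d[0]["conf"],2),proj(C,F(*FP[n])).round())
v=im.copy()
for z,c in((10,(255,0,255)),):
    for q in [(88,52,10),(88,-52,10),(18,48,24),(18,-48,24),(68,48,24),(68,-48,24),(33,19.2,42),(49,19.2,42)]:
        cv2.drawMarker(v,tuple(int(i) for i in proj(C,F(*q))),c,0,8,1)
save(cv2.resize(v,(800,600)),"w5.png")
E
```

```text
fence [209. 269.] 0.68 [201. 187.]
dowels [174. 229.] 0.83 [174. 230.]
nest [203. 203.] 0.84 [206. 205.]
fixture [211. 258.] 0.87 [212. 258.]
```

View pics/w5.png

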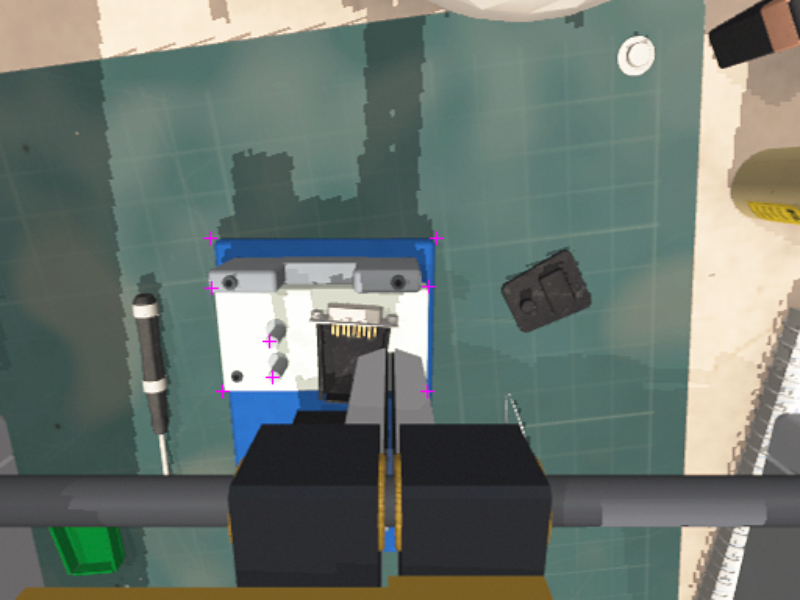

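The fixture overlay matches in every view, but the visible fingertips sit roughly 25-30 mm higher than the nominal TCP+19. I'll touch down on the bed's right margin to find the real tip height.

```bash
python3 - <<'E'
from h import *
robot.line_to(F(36,-50,60),velocity=150); 
robot.line_to(F(36,-50,47),velocity=80,threshold=3); rep("0")
print(robot.line_to(F(36,-50,8),velocity=20,threshold=3)); rep("touch")
out=[]
im=robot.read_camera("scene"); out.append(cv2.resize(im[130:200,225:305],(400,350),interpolation=cv2.INTER_CUBIC))
im=robot.read_camera("wrist"); out.append(cv2.resize(im[120:260,120:280],(400,350),interpolation=cv2.INTER_CUBIC))
save(np.hstack(out),"s6.png")
E
```

```text
0 12.54 [ 35.4 -49.5  45.8] F [ 0.3 -0.2  0.4]
True
touch 13.83 [ 36.  -50.   19.4] F [-0.4 -0.2  5.7]
```

View pics/s6.png

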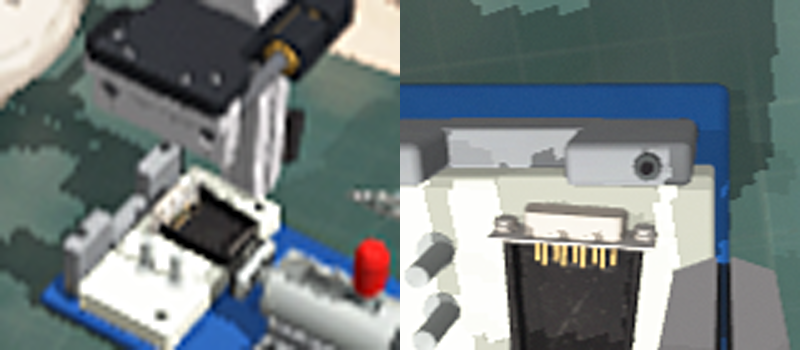

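```bash
python3 - <<'E'
from h import *
robot.line_to(F(38,-54,24),velocity=60); rep("up")
robot.line_to(F(38,-43,24),velocity=60,threshold=3); rep("near")
print(robot.line_to(F(38,-22,24),velocity=18,threshold=4)); rep("push")
robot.sleep(.15); rep("hold")
im=robot.read_camera("wrist"); C=cal("wrist",robot.read_state()); u,v=proj(C,F(43,0,24)).astype(int); 
save(cv2.resize(im[v-45:v+45,u-60:u+60],None,fx=6,fy=6,interpolation=cv2.INTER_CUBIC),"w7.png")
E
```

```text
up 14.2 [ 38.2 -54.3  24.2] F [-0.4  0.1 -0.1]
near 14.53 [ 37.9 -42.4  23.9] F [-1.1 -0.4  0.3]
True
push 15.53 [ 38.  -23.8  23.9] F [-0.2 -3.5  3.7]
hold 15.68 [ 38.  -23.8  23.9] F [ 0.4 -1.5  5.1]
```

View pics/w7.png

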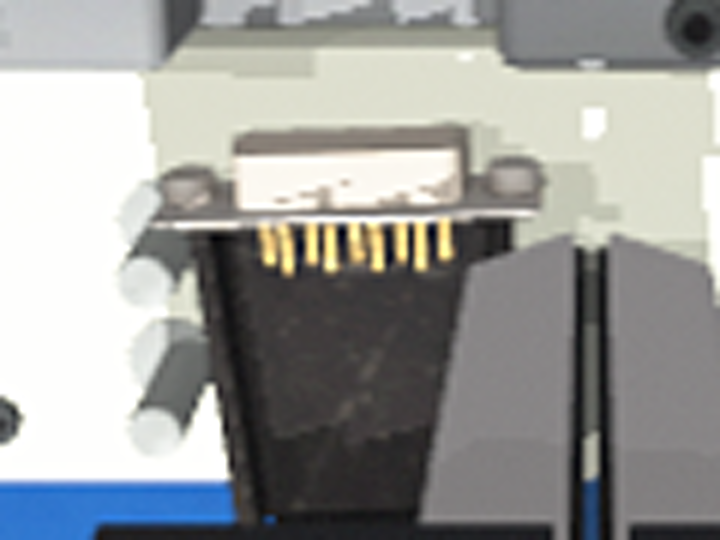

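```bash
python3 - <<'E'
from h import *
print(robot.line_to(F(38,-30,24.5),velocity=60)); rep("back")
print(robot.line_to(F(42,-30,25.5),velocity=60)); rep("fwd")
print(robot.line_to(F(42,-20,25.5),velocity=15,threshold=5)); rep("push2")
robot.sleep(.1); rep("hold")
robot.line_to(F(42,-50,25.5),velocity=150); robot.line_to(F(42,-50,90),velocity=200)
robot.line_to(F(-20,-40,150),velocity=250)
im=robot.read_camera("wrist"); C=cal("wrist",robot.read_state()); u,v=proj(C,F(30,0,24)).astype(int); print(u,v)
a=cv2.resize(im[max(0,v-65):v+45,u-60:u+60],None,fx=5.4,fy=5.4,interpolation=cv2.INTER_CUBIC)
save(a,"w8.png"); rep("end")
for k in robot.place_of("wrist","handle")[:2]: print(k, invF(onplane(C,k["centre"],72)))
E
```

```text
False
back 15.99 [ 37.7 -30.3  24.2] F [ 1.   0.3 -0.7]
False
fwd 16.24 [ 42.2 -29.9  25.4] F [ 0.7  0.4 -0.9]
True
push2 16.78 [ 41.9 -22.3  25.5] F [-0.5 -2.   3.7]
hold 16.88 [ 42.  -22.3  25.4] F [-0.1 -2.9  4.2]
208 139
end 18.24 [-19.8 -40.  148.4] F [ 0.1 -0.1 -0.2]
{'centre': [239.5, 206.5], 'conf': 0.76} [-55.8  -1.3  72. ]
```

View pics/w8.png

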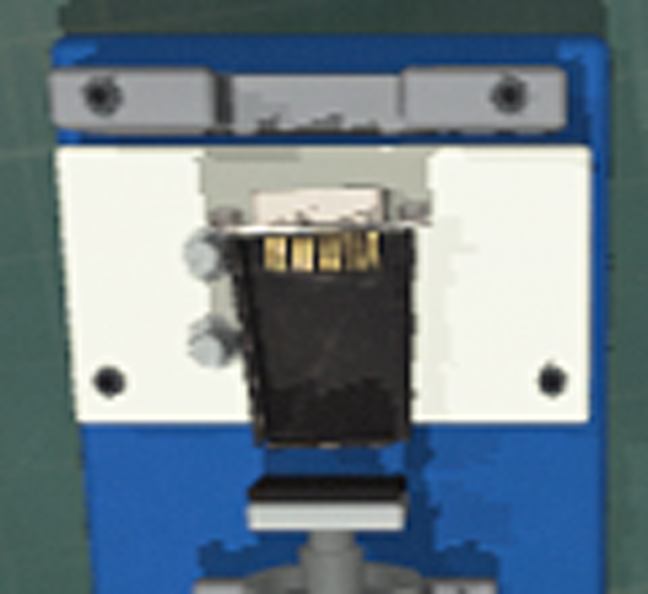

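The hood now lies square against both dowels, with the clamp pad in line with it. The clamp is next: I'll push the handle forward with a finger face turned 45°, so the same face can then swing it right.

```bash
cat >> h.py <<'E'
OC=down(p[2]+np.pi/4)
E
python3 - <<'E'
from h import *
h=np.array([-55,0]); n=np.array([.7071,-.7071])
a=h-34*n
robot.move_ptp(F(*a,140),OC); rep("above")
robot.line_to(F(*a,58),velocity=150,threshold=4); rep("down")
b=h-5*n
print(robot.line_to(F(*b,58),velocity=40,threshold=2)); rep("contact")
E
```

```text
above 18.98 [-78.5  23.8 139.5] F [ 0.1 -0.1 -0.4]
down 19.68 [-78.5  23.8  58.6] F [-0.   0.4  0.1]
True
contact 20.14 [-68.2  13.1  58.1] F [-0.9 -0.2 -0. ]
```

```bash
python3 - <<'E'
from h import *
q=invF(robot.read_state()["eef_pos"]); y=q[1]
print(robot.line_to(F(-52,y,58),velocity=45,threshold=30)); rep("f1")
for x in (-46,-42,-40,-38,-37):
    st=robot.line_to(F(x,y,58),velocity=30,threshold=30); rep(x)
    f=np.array(robot.read_state()["ft_force"])
    if st or np.linalg.norm(f[:2])>25: break
E
```

```text
False
f1 20.67 [-51.6  13.1  58. ] F [-0.1 -0.4 -0.3]
-46 21.02 [-45.7  13.1  58.1] F [-0.2  0.3 -0.5]
-42 21.3 [-41.8  13.1  58. ] F [ 0.4 -0.5 -0.2]
-40 21.55 [-39.8  13.1  58. ] F [-0.1  0.2 -0.8]
-38 21.8 [-37.9  13.1  58. ] F [-0.6  1.   0.7]
-37 22.05 [-36.9  13.1  58. ] F [-0.2  1.3 -0.4]
```

The 2 N stop was noise: the finger slid past on the handle's left. I'll go back behind it and approach nearer the handle's line.

```bash
python3 - <<'E'
from h import *
robot.line_to(F(-40,16,58),velocity=60)
robot.line_to(F(-80,16,58),velocity=180)
robot.line_to(F(-80,8,58),velocity=100); rep("start")
for x in (-70,-66,-63,-60,-56,-50,-44):
    st=robot.line_to(F(x,8,58),velocity=40,threshold=30); rep(x)
    if st: break
E
```

```text
start 22.93 [-79.5   7.6  58. ] F [-0.1 -0.8  0.4]
-70 23.32 [-69.9   8.1  57.8] F [-0.1  0.2 -0.3]
-66 23.57 [-65.9   8.   58. ] F [ 0.7 -0.2  0.1]
-63 23.82 [-62.9   8.   58. ] F [-0.7  0.6  0.2]
-60 24.07 [-59.9   8.   58. ] F [ 0.5 -0.8  0.2]
-56 24.32 [-55.8   8.   58. ] F [-1.   0.6  0.4]
-50 24.62 [-49.8   8.   58. ] F [0.7 0.2 0. ]
-44 24.93 [-43.8   8.   58. ] F [0.  0.8 0.5]
```

```bash
cat >> h.py <<'E'
def red(cam,box=None):
    st=robot.read_state(); im=robot.read_camera(cam); C=cal(cam,st); hs=cv2.cvtColor(im,cv2.COLOR_RGB2HSV)
    m=cv2.inRange(hs,(0,170,90),(6,255,255))|cv2.inRange(hs,(174,170,90),(180,255,255))
    u,v=proj(C,F(-45,-10,65)).astype(int); k=np.zeros_like(m); k[max(0,v-60):v+60,max(0,u-60):u+60]=1; m=m*k
    n,l,s,c=cv2.connectedComponentsWithStats(m); i=[j for j in range(1,n) if s[j,4]>5]
    return im,C,[(c[j].round(1),s[j].tolist()) for j in i]
E
python3 - <<'E'
from h import *
out=[]
for cam in("scene","top","wrist"):
    im,C,b=red(cam); print(cam,b,"pred -55:",proj(C,F(-55,0,72)).round(1),"pred -27:",proj(C,F(-27,0,72)).round(1))
    for c,s in b: print("   ->",invF(onplane(C,c[::-1],70)))
    if cam!="top": 
        u,v=proj(C,F(-40,0,50)).astype(int); d=45 if cam=="scene" else 90
        u=np.clip(u,d,511-d);v=np.clip(v,d,383-d); out.append(cv2.resize(im[v-d:v+d,u-d:u+d],(400,400),interpolation=cv2.INTER_CUBIC)); print(u,v)
save(np.hstack(out),"s9.png"); rep("")
E
```

```text
scene [] pred -55: [299.1 182.6] pred -27: [287.9 177.1]
292 186
top [] pred -55: [290.7 239.8] pred -27: [292.4 225.2]
wrist [(array([283.3, 251.5]), [272, 232, 24, 39, 631])] pred -55: [244.  265.1] pred -27: [277.2 234.9]
   -> [-32.3 -11.2  70. ]
260 234
 25.07 [-44.   8.  58.] F [-0.5  0.7 -0.6]
```

View pics/s9.png

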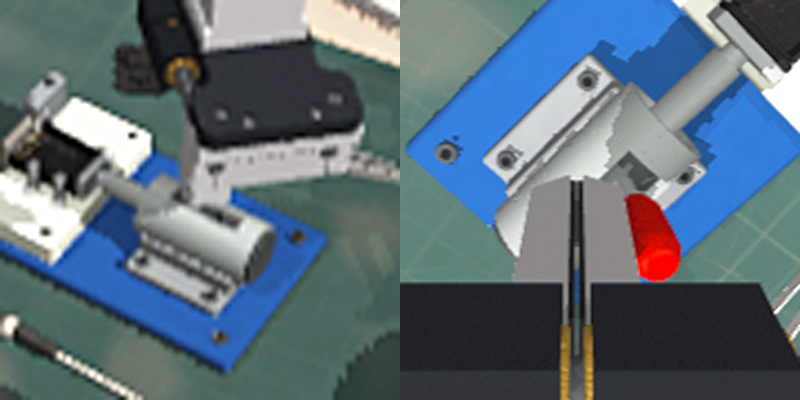

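The handle has in fact gone forward with the finger: the pad is extended towards the hood. It also leans partly right, and the red blob is just right of the finger. I'll continue with the swing to the right and down.

```bash
python3 - <<'E'
from h import *
for i,w in enumerate([(-42,2,58),(-41,-6,56.5),(-40,-13,55),(-40,-18,53),(-40,-22,52),(-40,-25,51)]):
    st=robot.line_to(F(*w),velocity=35,threshold=25); rep(w)
    f=np.array(robot.read_state()["ft_force"])
    if st or np.linalg.norm(f)>20: print("stop",st); break
im,C,b=red("wrist"); save(im,"wA.png")
for c,s in b: print(s,invF(onplane(C,c[::-1],56)))
print("pred locked ends", [proj(C,F(-28,-np.sin(.93)*r,32+np.cos(.93)*r)).round() for r in(24,40,52)])
E
```

```text
(-42, 2, 58) 25.41 [-42.1   1.8  57.9] F [-1.8  0.8 -0.7]
(-41, -6, 56.5) 25.79 [-40.9  -6.1  56.6] F [-0.7  1.7 -0.3]
(-40, -13, 55) 26.15 [-39.7 -13.3  55.1] F [-0.5 -0.2  0.4]
(-40, -18, 53) 26.45 [-40.  -18.2  52.9] F [-0.3 -0.2  0.1]
(-40, -22, 52) 26.72 [-40.  -22.2  51.9] F [-0.2 -0.2 -0.3]
(-40, -25, 51) 26.97 [-40. -25.  51.] F [-1.1  1.9  1. ]
[249, 211, 34, 42, 521] [-25.8 -29.4  56. ]
pred locked ends [array([254., 215.]), array([269., 233.]), array([281., 248.])]
```

```bash
python3 - <<'E'
from h import *
for i,w in enumerate([(-39,-27.5,50.5),(-39,-30,50),(-39,-32,49.5),(-38.5,-34,49)]):
    st=robot.line_to(F(*w),velocity=20,threshold=15); rep(w)
    f=np.array(robot.read_state()["ft_force"])
    if st or np.linalg.norm(f)>10: print("stop",st); break
q=invF(robot.read_state()["eef_pos"])
robot.line_to(F(q[0]-8,q[1]+12,q[2]+3),velocity=80)
robot.line_to(F(q[0]-12,q[1]+15,120),velocity=180)
robot.line_to(F(-60,-10,190),down(p[2]),velocity=250)
rep("up")
for cam in ("scene","top","wrist"):
    im,C,b=red(cam); print(cam,b,{t:[proj(C,F(-28,-np.sin(t)*r,32+np.cos(t)*r)).round().tolist() for r in(24,40,52)] for t in (.6,.8,.93)})
    save(im,"e_%s.png"%cam)
    for n in("handle","clamp_pad","dsub_hood"):
        print(n,[(np.round(k["centre"][::-1]),round(k["conf"],2)) for k in robot.place_of(cam,n)[:3]])
    print("nest",proj(C,F(53,0,24)).round(1),"pad",proj(C,F(30,0,32)).round(1))
E
```

```text
(-39, -27.5, 50.5) 27.3 [-39.7 -26.8  50.3] F [-5.   7.3  3.4]
(-39, -30, 50) 27.57 [-39.8 -28.7  49.9] F [-6.8 11.7  5.2]
stop False
up 29.38 [-60.3 -10.  188.9] F [ 0.5  0.6 -0.8]
scene [(array([295.5, 174.5]), [291, 169, 10, 12, 68])] {0.6: [[291.0, 180.0], [293.0, 173.0], [295.0, 168.0]], 0.8: [[292.0, 180.0], [295.0, 173.0], [297.0, 168.0]], 0.93: [[292.0, 180.0], [295.0, 174.0], [298.0, 169.0]]}
handle [(array([295., 172.]), 0.64)]
clamp_pad [(array([268., 179.]), 0.61)]
dsub_hood [(array([270., 253.]), 0.82), (array([210., 241.]), 0.69), (array([245., 290.]), 0.58)]
nest [257.  176.9] pad [265.3 178.7]
top [] {0.6: [[298.0, 227.0], [304.0, 227.0], [308.0, 228.0]], 0.8: [[300.0, 227.0], [306.0, 228.0], [311.0, 228.0]], 0.93: [[301.0, 227.0], [308.0, 228.0], [313.0, 228.0]]}
handle [(array([297., 184.]), 0.65)]
clamp_pad [(array([297., 196.]), 0.58)]
dsub_hood [(array([296., 186.]), 0.73), (array([172., 239.]), 0.68), (array([219., 246.]), 0.67)]
nest [295.  186.8] pad [294.  197.6]
wrist [(array([269., 157.]), [256, 150, 27, 15, 311])] {0.6: [[252.0, 156.0], [261.0, 158.0], [269.0, 160.0]], 0.8: [[256.0, 156.0], [267.0, 157.0], [276.0, 159.0]], 0.93: [[258.0, 156.0], [270.0, 157.0], [280.0, 158.0]]}
handle [(array([269., 158.]), 0.95)]
clamp_pad []
dsub_hood [(array([129., 191.]), 0.94), (array([ 52., 196.]), 0.82), (array([239.,  81.]), 0.65)]
nest [239.5  76.9] pad [239.5  99.2]
```

```bash
python3 - <<'E'
from h import *
im=cv2.imread("pics/e_wrist.png",0); C=cal("wrist",robot.read_state())
for nm,z in (("z24",24),("z36",36)):
  print(nm,"y: +34..-34 step 2")
  for x in range(72,18,-4):
    r=[im[int(round(v)),int(round(u))] if 0<=v<384 else 0 for u,v in (proj(C,F(x,y,z)) for y in range(34,-35,-2))]
    print(x," ".join("%3d"%a for a in r))
E
```

```text
z24 y: +34..-34 step 2
72 108 109 109 110 108 108 109 110 101 104  90  73 187 226 202 192 226 186 226 200 193 194 187 125  84 101 104 106 107 106 108 107 107 107 107
68  37  37  37  38  37  36  39  39  51  40  58  58  64  80 117 151 116  46  64  75  89 183  94  54  48  39  46  49  36  36  37  36  37  36  37
64 244 244 244 244 244 246 180 182 183 154  35  45  43 122 137 207 148  69  65  75 134 208 135  40  37  92 199 235 234 245 244 244 244 245 244
60 244 244 243 244 244 246 179 184 186 171  38  48  44  46  52  59  71  77  72  57  47  46  49  43  41  35 197 235 234 240 244 244 244 244 244
56 243 244 244 243 244 244 231 182 182 195  44  37  45  47  46  45  46  45  48  47  45  45  43  43  36  37 242 235 239 244 244 244 244 244 244
52 244 244 243 244 245 215 189 189 157 158  77  34  45  50  49  49  47  49  45  50  45  44  43  45  30  45 241 234 240 244 244 244 244 244 244
48 244 244 244 244 236 195 186 201  86 182  35  29  48  47  46  48  48  63  59  46  46  51  44  48  34  92 239 234 234 244 244 244 244 244 244
44 244 244 244 244 244 236 187 131 180 237  47  53  29  45  44  33  43  43  
[... 2249 characters left out ...]
 244 243 245 220 130 142 222 231  38  32  28  40  34  34  31  33  32  32  31  33  29  62 242 235 234 239 244 244 244 244 244 244
32 244 243 243 243 239 216 172 190 197 108 235  25  28  36  29  30  31  30  32  32  30  32  29  24  89 239 235 239 244 244 244 244 244 243 243
28 243 243 244 244 244 241 223 185 189 237 142  34  40  38  40  36  36  36  38  37  38  35  36  28 224 233 239 244 244 244 244 244 244 243 244
24 244 243 243 244 243 244 243 244 244 245 192 198 199 199 200 199 199 200 200 200 199 200 198 199 207 235 234 234 235 244 243 243 244 243 244
20 244 244 244 244 245 244 244 244 244 244 244 246 242 237 167 149 176 187 181 148 188 237 236 235 235 235 235 235 235 245 245 245 245 248 232
```

The flange lies at the fence, the pad is on the hood's cable end, and the handle is at about 0.9 rad. The left contact is within image resolution, so I'll probe the right side lightly with a fingertip. That shows whether the hood is seated on the dowels and re-seats it if not.

```bash
python3 - <<'E'
from h import *
o=down(p[2])
robot.line_to(F(42,-55,120),o,velocity=300)
robot.line_to(F(42,-50,26),velocity=150,threshold=6); rep("down")
robot.line_to(F(42,-27,26),velocity=80,threshold=6); rep("near")
y=-25.
while y>-33 and y<-18:
    robot.line_to(F(42,y,26),velocity=20,threshold=14)
    f=np.array(robot.read_state()["ft_force"]); rep(y)
    if np.linalg.norm(f[:2])>9 or np.linalg.norm(f)>16: break
    y+=.6
q=invF(robot.read_state()["eef_pos"])
robot.line_to(F(42,-50,26),velocity=150); robot.line_to(F(42,-60,110),velocity=200)
rep("out")
E
```

```text
down 31.35 [ 42.5 -50.   27.4] F [ 0.3 -1.1  0.5]
near 31.78 [ 42.1 -26.4  26.2] F [0.4 0.4 0.3]
-25.0 32.03 [ 42.  -25.1  26. ] F [-0.8 -0.4  0.7]
-24.4 32.28 [ 42.  -24.5  26. ] F [-0.9  0.2 -0.2]
-23.799999999999997 32.53 [ 42.  -23.8  26. ] F [ 0.4 -0.6 -0.3]
-23.199999999999996 32.78 [ 42.  -23.2  26. ] F [-0.2  0.7  0.1]
-22.599999999999994 33.03 [ 42.  -22.6  26. ] F [-0.5 -0.1 -0.5]
-21.999999999999993 33.28 [ 42.  -22.1  26. ] F [-0.4 -1.4  0.2]
-21.39999999999999 33.53 [ 42.1 -21.7  26.1] F [-1.4 -4.5  2. ]
-20.79999999999999 33.78 [ 42.1 -21.4  26.2] F [-1.6 -6.4  3.1]
-20.19999999999999 34.03 [ 42.1 -21.   26.2] F [-1.1 -8.1  2.5]
-19.599999999999987 34.28 [ 42.1 -20.5  26.2] F [  0.1 -10.    2.8]
out 35.21 [ 41.6 -59.4 109. ] F [ 0.5 -0.7 -0. ]
```

```bash
python3 - <<'E'
from h import *
im,C,b=red("scene"); print(b)
print(robot.sign_off(), robot.read_state()["t"])
E
```

```text
[(array([295.4, 174.5]), [291, 169, 9, 12, 67])]
the job is handed in; nothing more can be done
the job is handed in; nothing more can be done
```

I handed the job in at about 35 s. The hood was pushed onto both dowels, clamped against the fence, and locked with the handle swung to about 0.9 rad; the camera and force readings agree on this, but I don't have the judge's result.

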